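# Nest the inverted seedling covers

### The arm

A 7-joint arm with a two-finger parallel gripper is mounted at the origin on the work surface. World frame = base frame: x ahead of the robot, y to its left, z up, the work surface at z = 0. Lengths are in m, angles in rad, forces in N, time in s.
With the tool pointing down it reaches from about 0.425 to 0.925 m from the base axis. Payload 6.8 kg.
Tool frame: the origin (TCP) lies where the fingers leave the gripper's body, on its centre line; the fingertips stand 73 mm ahead of it and the grasp point (between the pads) lies 54 mm ahead of it; z points along the fingers, y is the direction in which the jaws open and shut (so a half turn about z gives the same grasp; the last joint's range is limited). The gripper opens to 85 mm and grips with 20 to 120 N. Pads are 22 mm wide; open, the fingers measure 114 mm over their backs; the gripper's body (76 mm by 85 mm) begins 54 mm behind the grasp point. The pads swing forward as they close: fully open they stand 13 mm farther back than shut.
Start: joints at [1.058, 0.477, 0.022, 1.555, -0.011, 1.109, -0.083], TCP at [0.266, -0.62, 0.304] pointing down, gripper open.
Joint ranges: [-2.96, 2.96], [-0.34, 2.1], [-1.41, 1.46], [0.24, 2.44], [-1.37, 4.51], [0.17, 1.92], [-2.96, 2.96]. Speed limits (rad/s): [2.39, 2.39, 3.14, 3.14, 3.14, 3.14, 3.14].

### API

Orientations are given as a rotation vector (axis times angle).
In Python, from bench import r gives the robot as it stands.
- The arm moves only by the shell command python3 -m handwheel 'ROWS' [FORCE]. ROWS is JSON, a list that holds one entry, the list of rows, each a list of 7 numbers: the shift along the world's x, y, z in m, then the turn, a rotation vector about the world's x, y, z in rad, then the finger opening in m, from 0 to 0.0854. A call has 1 to 10 rows; each row shifts and turns the commanded pose from where the row before left it; what a row does not reach is not made up. A row lasts 1/12 s, in which the tool goes at most 41.7 mm and 7.16 degrees, less where a joint would pass 70% of its speed; a pose out of reach is approached as far as the arm can. A call is refused whole if a number of a shift passes 0.0417 or a number of a turn 0.125, either way. A call with a gripper value outside its range is refused whole. The fingers move at their own pace and stop on an object; FORCE is the grip in N (left out, the last holds). Time passes only in rows, so rows that do not move let the fingers close. It gives the time, the measured TCP pose, the force and the opening at its end, in the units of the state.
- r.get_obs(): the state, without advancing time (a new reading comes with each control period).
- r.grab_frame(name): name is "scene" or "top"; returns (picture, depth): 400x640x3 uint8, red, green, blue; 400x640 float32, m along the optical axis (not along the pixel's ray), 0 where there is no reading.
- r.get_calibration(name): a dict with "vertical_fov" (degrees; the focal length in pixels is half the picture's height over the tangent of half this angle, whatever the lens; pixels are square), "cx", "cy" (the principal point, pixels), "R" (3x3) and "t" (3): a world point X has camera coordinates R X + t. Camera axes: x right, y down, z forward; pixel columns grow to the right and rows downward; lengths in m; the calibration is good to about 2 mm. A picture is of the moment at which its call begins. get_calibration takes no time and is no camera call.
- r.hand_in(): hands the job in, once; it reports no verdict.
Trained networks look in the newest picture that a camera, given by its name, has taken for a name from the list of things; names that differ only in an ending like _2 or _b are one class to them, and where a whole thing is asked for, a point or a joint stands for the part that bears it (a point fixed in the world has none). Each returns a list of dicts, best first, with "p" (0 to 1); they miss things now and then, are a little off and sometimes report something else, mostly with a low value. They report only what shows in the picture. A call takes as long as a camera call. They do not tell look-alikes from the thing itself.
- r.masks_of(label, camera): "pixels" (400x640 bool, what is visible of it) and "at" ([column, row] in pixels, amid what is visible of it).
The state is a dict: "clock": time; "joints": joint angles; "qvel": joint speeds; "tau": joint torques, N m; "tcp_pos": TCP position; "orientation": TCP orientation; "contact_force": force on the tool from outside, world axes, zero at the start; "moment": the same for the moment, N m; "grip_width": finger opening in m.
Only numpy, scipy, OpenCV 4.12 (cv2) and the standard library are available. Lean on these libraries where they do the work, as an engineer would, in place of code of your own. Each camera call takes 0.05 s, during which the arm holds its last target.

### The job

Three domed white plastic seedling covers lie upside down on the bench, open rims up. Put them away as a nest: leave the largest where it lies, set the middle-sized one upside down inside it, then the smallest upside down inside the middle-sized one, each sitting level on the bottom of the one below and in its middle. Leave the fourth cover, the one standing dome-up, where it is.

Things in the scene. Friction and masses are not known exactly. Their poses are not given: they have to be found in the camera images.
- cover_large: Largest, lowest cover; stays. White plastic, round, no knob; inverted: flat crown on the bench, open rim up. Origin: centre of crown underside, z up out of the mouth. 52 mm high, 176 mm across the rim, 168 at height 28 mm, crown 112; wall and crown 8 mm thick, side near upright for the top 26 mm; 400 g. Medium's origin is 8 mm above this one when nested.
- cover_medium: Middle-sized cover. White plastic, round, no knob; inverted: flat crown on the bench, open rim up. Origin: centre of crown underside, z up out of the mouth. 70 mm high, 132 mm across the rim, 124 at height 28 mm, crown 76; wall and crown 8 mm thick, side near upright for the top 42 mm; 200 g. Nested, rim 26 mm above the largest's, 14 mm gap. Smallest's origin is 8 mm above this one when nested.
- cover_small: Smallest across, tallest cover. White plastic, round, no knob; inverted: flat crown on the bench, open rim up. Origin: centre of crown underside, z up out of the mouth. 88 mm high, 92 mm across the rim, 86 at height 28 mm, crown 48; wall and crown 8 mm thick, side near upright for the top 60 mm; 130 g. Nested, its rim is 26 mm above the medium's, 12 mm gap.
- cover_standing: Fourth white plastic cover, not part of the job: 132 mm in diameter and 70 mm high like the middle-sized one, but standing dome-up on its rim, towards the far side of the bench. Origin: centre of its underside on the bench; z up.
Not all that is in view belongs to the job. Leave any pink or purple look-alike of the cover_small alone.

How it is judged:
On the way, in this order (a step that is already met when the one before it is completed fails the run):
1. the middle-sized cover sits upside down inside the largest (horizontal distance between cover_medium and cover_large below 0.015 m and z of cover_medium in the frame of cover_large between 0.003 and 0.014 m and angle between each of cover_medium, cover_large's own z axis and vertical below 0.175 rad), for 0.2 s.
2. the smallest cover sits upside down inside the middle-sized one (horizontal distance between cover_small and cover_medium below 0.015 m and z of cover_small in the frame of cover_medium between 0.003 and 0.014 m and angle between each of cover_small, cover_medium's own z axis and vertical below 0.175 rad), for 0.2 s.
At the end, for the whole second after the job is handed in: Medium cover inverted in the largest, smallest inverted in the medium: centres within 15 mm of the one below, origin 3 to 14 mm above the origin below, all within 10 degrees of level and at rest; the largest within 50 mm and the dome-up cover within 30 mm of their starts (all of step 2 and horizontal distance between cover_medium and cover_large below 0.015 m and z of cover_medium in the frame of cover_large between 0.003 and 0.014 m and angle between cover_large's own z axis and vertical below 0.175 rad and linear speed of each of cover_large, cover_medium, cover_small below 0.02 m/s and distance of cover_large from where it was at the start of the episode below 0.05 m and distance of cover_standing from where it was at the start of the episode below 0.03 m); the robot touches nothing.
It fails at once if the dome-up cover is moved more than 30 mm or tipped (distance of cover_standing from where it was at the start of the episode above 0.03 m or angle between cover_standing's own z axis and vertical above 0.3 rad).
It fails at once if the largest cover is moved more than 50 mm (distance of cover_large from where it was at the start of the episode above 0.05 m).
It also fails if it takes over 64 s, if anything falls off the work surface, if the arm or the gripper's body presses on something with over 40 N, if the wrist force passes 120 N, or if a joint passes its speed limit or range.

## Working session

There is one attempt and no reset: what is moved stays moved. The work goes in short steps, Python scripts to look and compute and a shell command to move; the robot and the scene stay as the last step left them, time stands still between calls to the robot, and variables do not carry over. Pictures are saved under pics/ and viewed, and the job is handed in when it is done.

```bash
mkdir -p pics; ls; python3 - <<'E'
from bench import r
import cv2, numpy as np
print(r.get_obs())
for n in ("scene","top"):
    im,d=r.grab_frame(n); cv2.imwrite(f"pics/{n}0.png",im[:,:,::-1]); np.save(f"{n}_d.npy",d)
    print(n,r.get_calibration(n))
E
```

```text
pics
{'clock': 0.0, 'joints': array([ 1.05789363,  0.47780786,  0.02234168,  1.55646581, -0.0115299 ,
        1.10929799, -0.08308371]), 'qvel': array([ 0.000426  ,  0.00011356, -0.00022677,  0.00041001,  0.00143847,
        0.00114893,  0.00046669]), 'tau': array([-1.46627863e-03, -5.96459520e+01,  1.60769574e+00, -2.81194246e+01,
        1.25246824e-02,  9.36605124e-03, -8.05015105e-06]), 'tcp_pos': array([ 0.26565628, -0.62001741,  0.30291436]), 'orientation': array([-3.07570410e+00, -6.31205509e-01,  7.55969230e-04]), 'contact_force': array([ 0.35084321,  0.62039623, -0.43644991]), 'moment': array([-0.00772067,  0.03153227,  0.02109848]), 'grip_width': 0.08521232723287525}
scene {'vertical_fov': 44.32056533721307, 'cx': 326.9414247370926, 'cy': 198.47803986996666, 'R': array([[ 0.26319957,  0.96473603, -0.00322106],
       [ 0.58861991, -0.16323099, -0.79175896],
       [-0.76436417,  0.20649463, -0.61082516]]), 't': array([-0.11164692, -0.28930648,  1.54393475])}
top {'vertical_fov': 44.86213836934304, 'cx': 322.62517104562056, 'cy': 212.96896223424903, 'R': array([[ 0.00469995, -0.99993318,  0.01056117],
       [-0.99790897, -0.00537075, -0.06441151],
       [ 0.06446393, -0.01023636, -0.99786754]]), 't': array([-0.04510446,  0.55680504,  1.20181733])}
```

View pics/scene0.png

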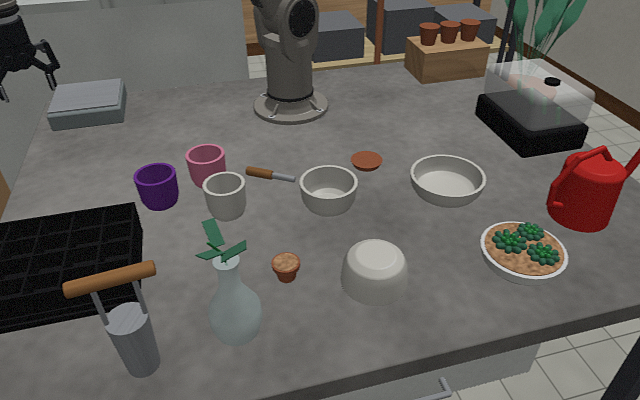

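View pics/top0.png

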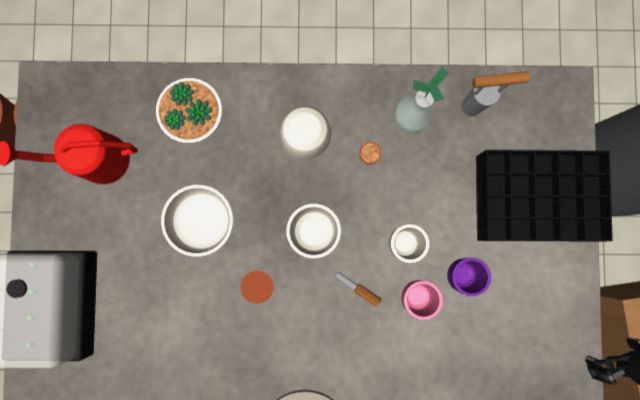

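```bash
cat > h.py <<'E'
import numpy as np, cv2
from bench import r
from scipy.optimize import least_squares
def cloud(n,d):
    c=r.get_calibration(n); f=200/np.tan(np.radians(c["vertical_fov"])/2)
    v,u=np.mgrid[0:400,0:640]
    P=np.stack([(u-c["cx"])/f*d,(v-c["cy"])/f*d,d],-1)
    return (P-c["t"])@c["R"]
def look(tag):
    out={}
    for n in ("top","scene"):
        im,d=r.grab_frame(n); cv2.imwrite(f"pics/{n}_{tag}.png",im[:,:,::-1])
        out[n]=(im,d,cloud(n,d))
    return out
def circ(p,R):
    s=least_squares(lambda q:np.hypot(p[:,0]-q[0],p[:,1]-q[1])-R,p[:,:2].mean(0),loss="soft_l1",f_scale=.002)
    return s.x,np.sqrt(np.mean(s.fun**2))
SP={"cover_large":(.052,.084),"cover_medium":(.070,.062),"cover_small":(.088,.042)}
E
python3 - <<'E'
from h import *
o=look("1")
for l in list(SP)+["cover_standing"]:
  for n in ("top","scene"):
    P=o[n][2]
    for m in r.masks_of(l,n)[:3]:
        px=m["pixels"]; q=P[px&(o[n][1]>0)]
        s=f"{l} {n} p={m['p']:.2f} at={np.round(m['at'])} med={np.round(np.median(q,0),3)} z99={np.percentile(q[:,2],98):.3f}"
        ext=np.percentile(q,98,axis=0)-np.percentile(q,2,axis=0); s+=f" ext={np.round(ext,3)}"
        if l in SP:
            h,R=SP[l]; t=q[q[:,2]>h-.006]
            if len(t)>20: c,e=circ(t,R); s+=f" rim n={len(t)} c={np.round(c,4)} rms={e:.4f} z={np.median(t[:,2]):.4f}"
        print(s)
E
```

```text
cover_large top p=0.91 at=[194. 219.] med=[0.538 0.274 0.013] z99=0.055 ext=[0.157 0.155 0.05 ] rim n=732 c=[0.537  0.2647] rms=0.0027 z=0.0518
cover_large scene p=0.76 at=[445. 178.] med=[0.519 0.272 0.027] z99=0.053 ext=[0.164 0.162 0.048] rim n=703 c=[0.5382 0.2613] rms=0.0029 z=0.0510
cover_medium scene p=0.88 at=[329. 186.] med=[ 0.489 -0.02   0.047] z99=0.072 ext=[0.123 0.117 0.063] rim n=546 c=[ 0.5143 -0.0228] rms=0.0026 z=0.0692
cover_small top p=0.76 at=[410. 240.] med=[ 0.483 -0.256  0.039] z99=0.092 ext=[0.083 0.083 0.087] rim n=375 c=[ 0.4833 -0.247 ] rms=0.0024 z=0.0879
cover_small top p=0.71 at=[470. 277.] med=[ 0.403 -0.405  0.051] z99=0.091 ext=[0.082 0.083 0.087] rim n=397 c=[ 0.4052 -0.392 ] rms=0.0024 z=0.0879
cover_small top p=0.67 at=[420. 299.] med=[ 0.346 -0.287  0.046] z99=0.091 ext=[0.083 0.085 0.086] rim n=406 c=[ 0.3505 -0.2778] rms=0.0025 z=0.0878
cover_small scene p=0.87 at=[156. 184.] med=[ 0.432 -0.396  0.065] z99=0.090 ext=[0.084 0.082 0.073] rim n=378 c=[ 0.4084 -0.3964] rms=0.0025 z=0.0877
cover_small scene p=0.68 at=[224. 195.] med=[ 0.509 -0.251  0.065] z99=0.090 ext=[0.085 0.082 0.074] rim n=420 c=[ 0.4861 -0.2508] rms=0.0026 z=0.0876
cover_small scene p=0.68 at=[201. 162.] med=[ 0.37  -0.287  0.071] z99=0.090 ext=[0.085 0.083 0.06 ] rim n=353 c=[ 0.3531 -0.2817] rms=0.0027 z=0.0875
cover_standing top p=0.67 at=[308. 129.] med=[0.752 0.002 0.065] z99=0.074 ext=[0.111 0.114 0.063]
cover_standing scene p=0.84 at=[374. 273.] med=[ 0.794 -0.011  0.058] z99=0.072 ext=[0.104 0.112 0.07 ]
```

```bash
python3 - <<'E'
from h import *
from scipy.spatial.transform import Rotation as R
d=np.load("top_d.npy"); P=cloud("top",d)
q=P[150:300,250:380].reshape(-1,3); t=q[(q[:,2]>.064)&(q[:,2]<.08)&(np.hypot(q[:,0]-.513,q[:,1]+.02)<.09)]
print(circ(t,.062),len(t))
print(R.from_rotvec(r.get_obs()["orientation"]).as_matrix().round(3))
E
python3 -m handwheel '[[[0.0155,0.030,-0.003,0,0,0.058,0.06],[0.0155,0.030,-0.003,0,0,0.058,0.05],[0.0155,0.030,-0.003,0,0,0.058,0.04],[0.0155,0.030,-0.003,0,0,0.058,0.04],[0.0155,0.030,-0.003,0,0,0.058,0.04],[0.0155,0.030,-0.003,0,0,0.058,0.04],[0.0155,0.030,-0.003,0,0,0.058,0.04],[0.0155,0.030,-0.003,0,0,0.058,0.04],[0.0155,0.030,-0.003,0,0,0.058,0.04],[0.0155,0.030,-0.003,0,0,0.058,0.04]]]' 60
```

```text
(array([ 0.51247062, -0.01918032]), np.float64(0.002613585367947905)) 578
[[ 0.919  0.394  0.   ]
 [ 0.394 -0.919 -0.   ]
 [ 0.     0.    -1.   ]]
clock: 1.43
tcp_pos: [0.4214, -0.319, 0.2741]
orientation: [2.766, 1.489, 0.0]
contact_force: [0.3, 0.0, 0.5]
grip_width: 0.0399
```

```bash
python3 -m handwheel '[[[0.0154,0.0298,-0.003,0,0,0.058,0.04],[0.0154,0.0298,-0.003,0,0,0.058,0.04],[0.0154,0.0298,-0.003,0,0,0.058,0.04],[0.0154,0.0298,-0.003,0,0,0.058,0.04],[0.0154,0.0298,-0.003,0,0,0.058,0.04],[0.0154,0.0298,-0.003,0,0,0.058,0.04],[0.0154,0.0298,-0.003,0,0,0.059,0.04],[0.0154,0.0298,-0.003,0,0,0.06,0.04],[0.0154,0.0298,-0.003,0,0,0.061,0.04],[0.0154,0.0298,-0.003,0,0,0.061,0.04]]]'; python3 -m handwheel '[[[0,0,0,0,0,0,0.04]]]'; python3 - <<'E'
from h import *
print(r.get_obs()); look("2")
E
```

```text
clock: 2.27
tcp_pos: [0.5755, -0.0211, 0.244]
orientation: [2.215, 2.227, 0.0]
contact_force: [0.9, -0.3, 0.2]
grip_width: 0.0401
clock: 2.35
tcp_pos: [0.577, -0.0145, 0.2441]
orientation: [-2.204, -2.236, -0.008]
contact_force: [0.4, 0.3, 0.6]
grip_width: 0.0402
{'clock': 2.35, 'joints': array([ 0.27855719,  0.42025536, -0.4586751 ,  1.82970632,  0.22001285,
        0.93925791, -0.26100162]), 'qvel': array([ 0.05063144, -0.03316133,  0.06284826,  0.04283745, -0.00589235,
        0.01858654,  0.00790511]), 'tau': array([  2.09881335, -48.71004939,  -2.01375045, -24.50816989,
         0.6204468 ,   0.18768491,  -0.0761893 ]), 'tcp_pos': array([ 0.57698191, -0.01452851,  0.24409497]), 'orientation': array([-2.20383701, -2.23644455, -0.00826736]), 'contact_force': array([0.4294064 , 0.29097927, 0.57498613]), 'moment': array([ 0.06666716, -0.10881619,  0.00447707]), 'grip_width': 0.0402344179021137}
```

View pics/scene_2.png

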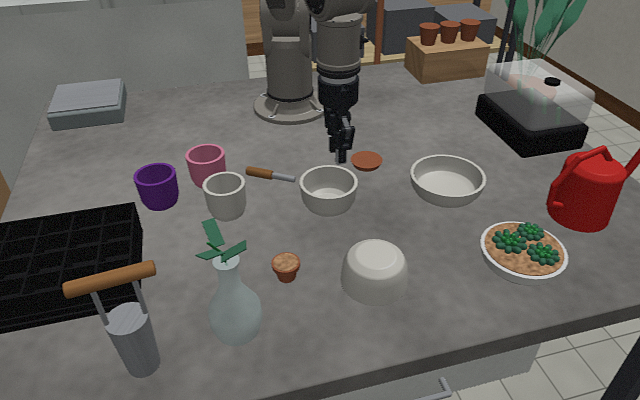

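The gripper hangs over the medium cover (fingertips near pixel 340,160; cover at 328,190; the rest undisturbed). I'm descending to just above its far rim.

```bash
python3 -m handwheel '[[[0,0,-0.016,0,0,0,0.04],[0,0,-0.016,0,0,0,0.04],[0,0,-0.016,0,0,0,0.04],[0,0,-0.016,0,0,0,0.04],[0,0,-0.016,0,0,0,0.04],[0,0,-0.012,0,0,0,0.04],[0,0,-0.006,0,0,0,0.04],[0,0,0,0,0,0,0.04]]]'; python3 - <<'E'
from h import *
print(r.get_obs()["tcp_pos"]); o=look("3")
im=np.hstack([o["top"][0][120:300,200:400],o["scene"][0][90:270,250:450]])
cv2.imwrite("pics/c3.png",cv2.resize(im,(800,360))[:,:,::-1])
E
```

```text
clock: 3.12
tcp_pos: [0.574, -0.0236, 0.1447]
orientation: [-2.219, -2.222, 0.003]
contact_force: [0.2, 0.8, 0.4]
grip_width: 0.0399
[ 0.57397592 -0.02356654  0.14474826]
```

View pics/c3.png

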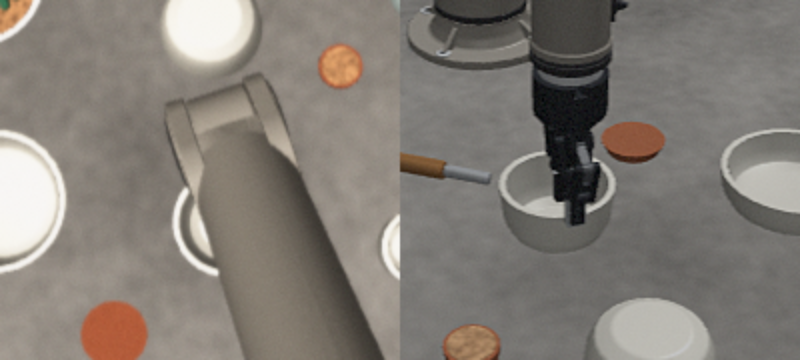

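Fingers straddle the far (+x) rim (outer finger at crop 575,215, where the +x rim point should be). I'll lower and close.

```bash
python3 -m handwheel '[[[0,0,-0.008,0,0,0,0.04],[0,0,-0.008,0,0,0,0.04],[0,0,-0.007,0,0,0,0.04],[0,0,0,0,0,0,0.03],[0,0,0,0,0,0,0.02],[0,0,0,0,0,0,0.01],[0,0,0,0,0,0,0.0],[0,0,0,0,0,0,0.0],[0,0,0,0,0,0,0.0],[0,0,0,0,0,0,0.0]]]' 60;  python3 -m handwheel '[[[0,0,0,0,0,0,0],[0,0,0,0,0,0,0],[0,0,0,0,0,0,0],[0,0,0,0,0,0,0]]]' 80
```

```text
clock: 4.05
tcp_pos: [0.5745, -0.0221, 0.1237]
orientation: [-2.218, -2.224, 0.001]
contact_force: [-2.2, 0.2, 6.6]
grip_width: 0.0072
clock: 4.38
tcp_pos: [0.5745, -0.022, 0.1239]
orientation: [-2.218, -2.224, 0.001]
contact_force: [-2.9, 0.8, 8.8]
grip_width: 0.0064
```

```bash
python3 -m handwheel '[[[0,0,0.004,0,0,0,0],[0,0,0.006,0,0,0,0],[0,0,0.01,0,0,0,0],[0,0,0.01,0,0,0,0],[0,0,0.015,0,0,0,0],[0,0,0.015,0,0,0,0],[0,0,0.015,0,0,0,0],[0,0,0.01,0,0,0,0],[0,0,0.005,0,0,0,0],[0,0,0,0,0,0,0]]]' 80; python3 - <<'E'
from h import *
o=look("4"); P=o["scene"][2]
q=P[(o["scene"][1]>0)]
m=r.masks_of("cover_medium","scene")
for k in m: print(k["p"],k["at"])
q=P[m[0]["pixels"]&(o["scene"][1]>0)]; print(np.percentile(q,[2,50,98],axis=0).round(3))
cv2.imwrite("pics/c4.png",cv2.resize(o["scene"][0][60:240,200:500],(800,480))[:,:,::-1])
E
```

```text
clock: 5.22
tcp_pos: [0.5756, -0.0225, 0.2144]
orientation: [2.217, 2.223, 0.003]
contact_force: [1.3, 0.5, -2.0]
grip_width: 0.0061
0.76 [320.7, 162.3]
[[ 0.435 -0.086  0.015]
 [ 0.553 -0.038  0.134]
 [ 0.58   0.037  0.16 ]]
```

View pics/c4.png

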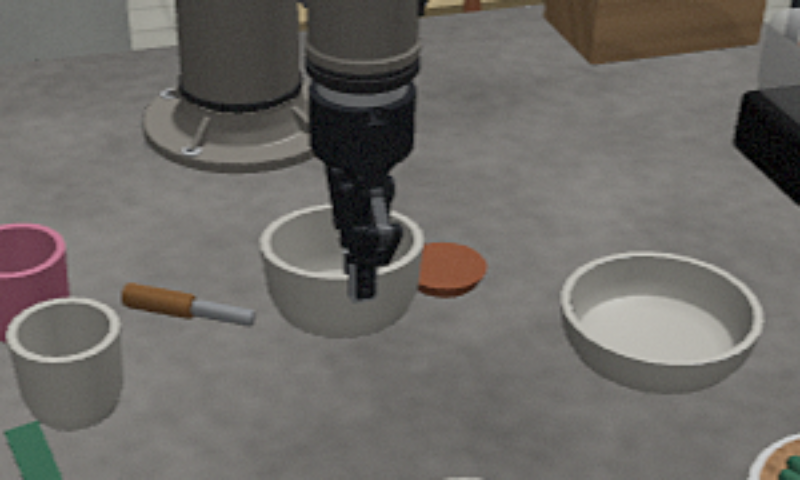

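Medium cover is lifted, roughly level at crop (345,270). I'll measure its rim plane and centre.

```bash
cat >> h.py <<'E'
def rimfit(P,d,c0,R,zt,tol=.012):
    # top-band points in annulus about c0 -> plane z=a+bx+cy, circle
    q=P[d>0]; rr=np.hypot(q[:,0]-c0[0],q[:,1]-c0[1]); c=np.array(c0)
    for w in (.012,.007,.007):
        rr=np.hypot(q[:,0]-c[0],q[:,1]-c[1]); t=q[(abs(rr-R)<w)&(abs(q[:,2]-zt)<tol)]
        co=np.array([zt,0,0])
        for _ in range(4):
            A=np.c_[np.ones(len(t)),t[:,:2]-c]; 
            co=np.linalg.lstsq(A,t[:,2],rcond=None)[0]; e=t[:,2]-A@co
            t=t[(e>-.003)]
        c,rms=circ(t,R)
    return c,rms,co,len(t)
E
python3 - <<'E'
from h import *
o=look("5")
for n in ("scene","top"):
  im,d,P=o[n]
  print(n,rimfit(P,d,(.513,-.022),.062,.162,.02))
E
```

```text
scene (array([ 0.5170868 , -0.02394811]), np.float64(0.002883530925642613), array([ 0.15462769,  0.09823994, -0.00338087]), 344)
top (array([ 0.51520016, -0.02142431]), np.float64(0.0023617169128258503), array([0.15035964, 0.05985033, 0.07513476]), 159)
```

The near side sags about 5.6° in the grip. I'll tilt the tool to compensate while carrying it to the large cover.

```bash
python3 -m handwheel '[[[0.0025,0.012,0.001,0,0.008,0,0],[0.0025,0.02,0.001,0,0.008,0,0],[0.0025,0.026,0.001,0,0.008,0,0],[0.0025,0.026,0.001,0,0.008,0,0],[0.0025,0.026,0.001,0,0.008,0,0],[0.0025,0.026,0,0,0.008,0,0],[0.0025,0.026,0,0,0.008,0,0],[0.0025,0.026,0,0,0.008,0,0],[0.0025,0.026,0,0,0.008,0,0],[0.0025,0.026,0,0,0.008,0,0]]]'; python3 -m handwheel '[[[0,0.022,0,0,0,0,0],[0,0.016,0,0,0,0,0],[0,0.008,0,0,0,0,0],[0,0,0,0,0,0,0],[0,0,0,0,0,0,0],[0,0,0,0,0,0,0]]]'; python3 - <<'E'
from h import *
o=look("6"); print(r.get_obs()["tcp_pos"],r.get_obs()["contact_force"])
for n in ("scene","top"):
  im,d,P=o[n]
  print(n,rimfit(P,d,(.538,.263),.062,.160,.02)); print(rimfit(P,d,(.538,.263),.084,.052,.008))
im=np.hstack([o["top"][0][120:300,100:300],o["scene"][0][90:270,350:550]])
cv2.imwrite("pics/c6.png",cv2.resize(im,(800,360))[:,:,::-1])
E
```

```text
clock: 6.3
tcp_pos: [0.5994, 0.22, 0.2174]
orientation: [-2.176, -2.184, 0.089]
contact_force: [0.2, 0.0, -2.2]
grip_width: 0.0059
clock: 6.8
tcp_pos: [0.6003, 0.2615, 0.2176]
orientation: [-2.18, -2.182, 0.089]
contact_force: [0.1, 0.1, -2.0]
grip_width: 0.0061
[0.60036526 0.26149396 0.2178123 ] [-0.50658262 -0.81600459 -1.74670647]
scene (array([0.53792265, 0.2597724 ]), np.float64(0.003100288466272211), array([0.16501297, 0.03092708, 0.00729323]), 261)
(array([0.5372433 , 0.26164248]), np.float64(0.002736352517264206), array([ 0.05160534,  0.0013731 , -0.00155423]), 425)
top (array([0.53627147, 0.26285168]), np.float64(0.0022913481342821695), array([ 0.15222959,  0.12625257, -0.175134  ]), 80)
(array([0.53623859, 0.26546757]), np.float64(0.0022366826950975583), array([ 0.05219904, -0.00081711, -0.0084597 ]), 193)
```

View pics/c6.png

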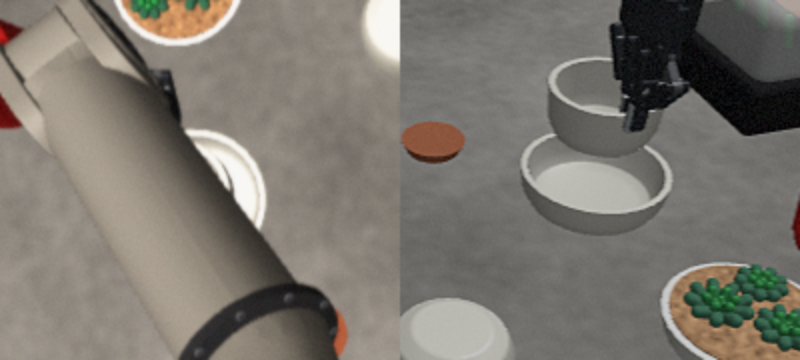

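The medium cover is over the large one, offset about (+1, −2) mm and nearly level. I'll lower it.

```bash
python3 -m handwheel '[[[0,0.001,-0.008,0,0,0,0],[0,0.001,-0.012,0,0,0,0],[0,0,-0.012,0,0,0,0],[0,0,-0.012,0,0,0,0],[0,0,-0.012,0,0,0,0],[0,0,-0.01,0,0,0,0],[0,0,-0.007,0,0,0,0],[0,0,-0.004,0,0,0,0],[0,0,-0.002,0,0,0,0],[0,0,0,0,0,0,0]]]'; python3 -m handwheel '[[[0,0,-0.002,0,0,0,0],[0,0,-0.002,0,0,0,0],[0,0,0,0,0,0,0]]]'
```

```text
clock: 7.73
tcp_pos: [0.5998, 0.2656, 0.1386]
orientation: [-2.177, -2.184, 0.087]
contact_force: [0.1, 0.3, -3.8]
grip_width: 0.006
clock: 7.98
tcp_pos: [0.5999, 0.2655, 0.135]
orientation: [-2.177, -2.184, 0.087]
contact_force: [-0.5, 0.1, -2.8]
grip_width: 0.0061
```

```bash
python3 -m handwheel '[[[0,0,-0.002,0,0,0,0],[0,0,-0.001,0,0,0,0],[0,0,0,0,0,0,0]]]';python3 -m handwheel '[[[0,0,-0.001,0,0,0,0],[0,0,-0.001,0,0,0,0],[0,0,0,0,0,0,0]]]'; python3 - <<'E'
from h import *
o=look("7"); print(r.get_obs()["tcp_pos"],r.get_obs()["contact_force"])
for n in ("scene","top"):
  im,d,P=o[n]
  print(n,rimfit(P,d,(.538,.263),.062,.079,.012)); print(rimfit(P,d,(.538,.263),.084,.052,.008))
im=np.hstack([o["top"][0][120:300,100:300],o["scene"][0][90:270,350:550]])
cv2.imwrite("pics/c7.png",cv2.resize(im,(800,360))[:,:,::-1])
E
```

```text
clock: 8.23
tcp_pos: [0.5998, 0.2655, 0.1317]
orientation: [-2.177, -2.184, 0.087]
contact_force: [-0.2, 0.4, -2.6]
grip_width: 0.0061
clock: 8.48
tcp_pos: [0.6002, 0.2657, 0.1308]
orientation: [-2.178, -2.184, 0.086]
contact_force: [-1.4, -1.4, 3.4]
grip_width: 0.0062
[0.60020912 0.26563751 0.13084812] [-0.9614852  -2.16683457  5.76861178]
scene (array([0.53761043, 0.26381493]), np.float64(0.0030506269193387257), array([0.07901002, 0.0196665 , 0.02378436]), 241)
(array([0.53718144, 0.26210431]), np.float64(0.0026439456775071805), array([ 0.05175423, -0.00277903,  0.00154731]), 353)h.py:16: RuntimeWarning: Mean of empty slice.
  s=least_squares(lambda q:np.hypot(p[:,0]-q[0],p[:,1]-q[1])-R,p[:,:2].mean(0),loss="soft_l1",f_scale=.002)
  ret = um.true_divide(
Traceback (most recent call last):
  File "h.py", line 29, in rimfit
    c,rms=circ(t,R)
          ~~~~^^^^^
  File "h.py", line 16, in circ
    s=least_squares(lambda q:np.hypot(p[:,0]-q[0],p[:,1]-q[1])-R,p[:,:2].mean(0),loss="soft_l1",f_scale=.002)
ValueError: Initial guess is outside of provided bounds
```

Contact force has turned to +5.8 N, the rim is at 0.079 m and it is centred within 2 mm, so it is seated. Releasing and lifting.

```bash
python3 -m handwheel '[[[0,0,0,0,0,0,0.01],[0,0,0,0,0,0,0.015],[0,0,0,0,0,0,0.02],[0,0,0,0,0,0,0.025],[0,0,0,0,0,0,0.025],[0,0,0.006,0,0,0,0.03],[0,0,0.01,0,0,0,0.03],[0,0,0.02,0,0,0,0.03],[0,0,0.03,0,0,0,0.04],[0,0,0.03,0,-0.02,0,0.04]]]'; python3 -m handwheel '[[[-0.015,-0.02,0.02,0,-0.02,0,0.04],[-0.015,-0.03,0.005,0,-0.02,0,0.04],[-0.015,-0.03,0.003,0,-0.02,0,0.04],[-0.01,-0.03,0,0,0,0,0.04],[-0.005,-0.03,0,0,0,0,0.04],[0,-0.03,0,0,0,0,0.04],[0,-0.03,0,0,0,0,0.04],[0,-0.03,0,0,0,0,0.04],[0,-0.03,0,0,0,0,0.04],[0,-0.03,0,0,0,0,0.04]]]'; python3 - <<'E'
from h import *
o=look("8"); print(r.get_obs()["tcp_pos"],r.get_obs()["contact_force"])
for n in ("scene","top"):
  im,d,P=o[n]
  for a in [((.538,.263),.062,.078,.012),((.538,.263),.084,.052,.008),((.485,-.249),.042,.088,.008)]:
    try: print(n,rimfit(P,d,*a))
    except Exception as e: print(n,"x")
im=np.hstack([o["top"][0][120:300,100:300],o["scene"][0][90:270,350:550]])
cv2.imwrite("pics/c8.png",cv2.resize(im,(800,360))[:,:,::-1])
E
```

```text
clock: 9.42
tcp_pos: [0.5999, 0.2652, 0.2271]
orientation: [-2.188, -2.193, 0.067]
contact_force: [0.3, 0.4, 0.7]
grip_width: 0.0401
clock: 10.25
tcp_pos: [0.5398, -0.0258, 0.2552]
orientation: [2.217, 2.224, 0.002]
contact_force: [-0.5, 0.0, -0.4]
grip_width: 0.0398
[ 0.53980059 -0.03058079  0.25468848] [0.33875496 0.21994832 0.09650257]
scene (array([0.53736162, 0.26318072]), np.float64(0.0028003938033417967), array([ 0.07739671,  0.00063778, -0.00223977]), 433)
scene (array([0.53730257, 0.26189168]), np.float64(0.002522254607046854), array([ 0.05174656, -0.00197776,  0.00075349]), 387)
scene (array([ 0.48522346, -0.25059798]), np.float64(0.002633356043401028), array([ 8.78497280e-02, -4.55170443e-04,  8.17424188e-05]), 331)
top (array([0.53664066, 0.26639838]), np.float64(0.0023449319138648807), array([ 0.07877616,  0.00057452, -0.00763417]), 465)
top (array([0.53697476, 0.26509659]), np.float64(0.0025065045655342927), array([ 0.05247814, -0.00399447, -0.00224343]), 627)
top (array([ 0.48358058, -0.24728242]), np.float64(0.002305602862876883), array([0.08865427, 0.00050864, 0.00324122]), 324)
```

View pics/c8.png

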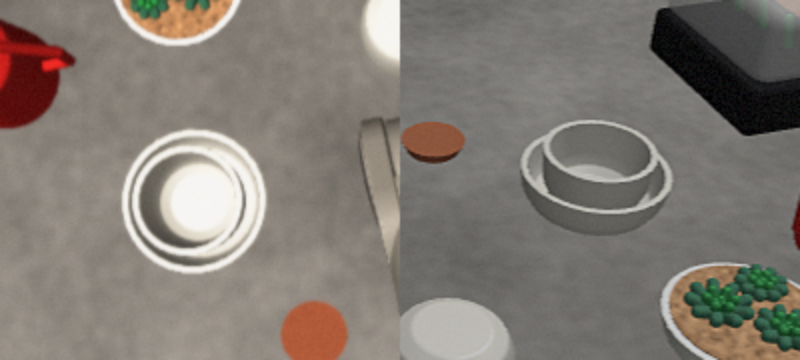

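Medium is nested: rim at 0.078 m, level, 1–2 mm off centre. Next, the small white cover at (0.4845, −0.249).

```bash
python3 -m handwheel '[[[-0.0015,-0.02,-0.006,0,0,0,0.04],[-0.0015,-0.03,-0.008,0,0,0,0.04],[-0.0015,-0.03,-0.008,0,0,0,0.04],[-0.0015,-0.03,-0.008,0,0,0,0.04],[-0.0015,-0.03,-0.008,0,0,0,0.04],[-0.0015,-0.03,-0.008,0,0,0,0.04],[-0.0015,-0.025,-0.008,0,0,0,0.04],[-0.0015,-0.015,-0.008,0,0,0,0.04],[-0.001,-0.0085,-0.004,0,0,0,0.04],[0,0,0,0,0,0,0.04]]]';python3 -m handwheel '[[[0,0,0,0,0,0,0.04],[0,0,0,0,0,0,0.04]]]';  python3 - <<'E'
from h import *
o=look("9"); print(r.get_obs()["tcp_pos"])
im=np.hstack([o["top"][0][160:340,320:520],o["scene"][0][90:270,120:320]])
cv2.imwrite("pics/c9.png",cv2.resize(im,(800,360))[:,:,::-1])
E
```

```text
clock: 11.18
tcp_pos: [0.5262, -0.244, 0.1872]
orientation: [-2.22, -2.222, 0.001]
contact_force: [0.4, 0.1, 0.7]
grip_width: 0.0403
clock: 11.35
tcp_pos: [0.5277, -0.2407, 0.1885]
orientation: [2.215, 2.228, 0.002]
contact_force: [1.0, -0.8, 0.0]
grip_width: 0.0397
[ 0.52764478 -0.2410357   0.18855686]
```

View pics/c9.png

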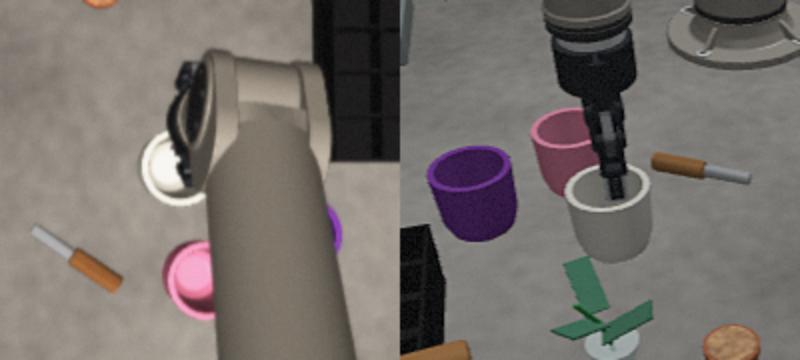

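The gripper is above the small white cover's far rim (crop 615,195), 8 mm too far +y. I'll correct, descend and close.

```bash
python3 -m handwheel '[[[-0.001,-0.008,0,0,0,0,0.04],[0,0,-0.006,0,0,0,0.04],[0,0,-0.008,0,0,0,0.04],[0,0,-0.008,0,0,0,0.04],[0,0,-0.008,0,0,0,0.04],[0,0,-0.008,0,0,0,0.04],[0,0,-0.008,0,0,0,0.04],[0,0,-0.004,0,0,0,0.04],[0,0,0,0,0,0,0.04]]]';python3 - <<'E'
from h import *
o=look("10"); print(r.get_obs()["tcp_pos"])
im=np.hstack([o["top"][0][160:340,320:520],o["scene"][0][90:270,120:320]])
cv2.imwrite("pics/c10.png",cv2.resize(im,(800,360))[:,:,::-1])
E
```

```text
clock: 12.2
tcp_pos: [0.5252, -0.2506, 0.1365]
orientation: [-2.216, -2.223, 0.001]
contact_force: [-0.5, 0.3, -0.1]
grip_width: 0.0399
[ 0.52588185 -0.25091522  0.13774866]
```

View pics/c10.png

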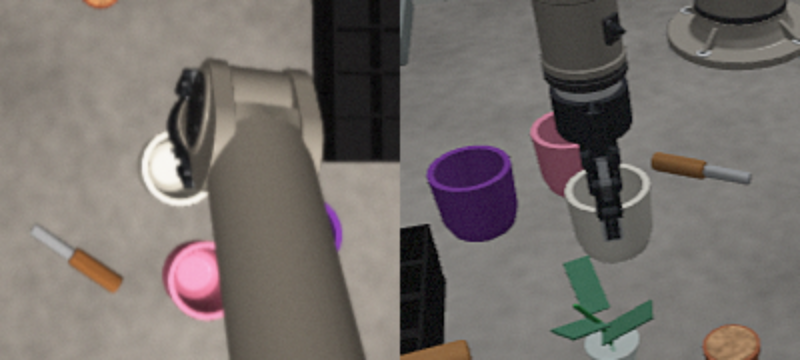

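The fingers straddle the rim and no contact force shows. Closing and lifting.

```bash
python3 -m handwheel '[[[0,0,0,0,0,0,0.03],[0,0,0,0,0,0,0.02],[0,0,0,0,0,0,0.01],[0,0,0,0,0,0,0.0],[0,0,0,0,0,0,0.0],[0,0,0,0,0,0,0.0],[0,0,0,0,0,0,0.0],[0,0,0,0,0,0,0.0]]]' 80; python3 -m handwheel '[[[0,0,0.004,0,0,0,0],[0,0,0.006,0,0,0,0],[0,0,0.01,0,0,0,0],[0,0,0.015,0,0,0,0],[0,0,0.015,0,0,0,0],[0,0,0.02,0,0,0,0],[0,0,0.02,0,0,0,0],[0,0,0.02,0,0,0,0],[0,0,0.015,0,0,0,0],[0,0,0.005,0,0,0,0]]]'; python3 -m handwheel '[[[0,0,0,0,0,0,0],[0,0,0,0,0,0,0]]]'; python3 - <<'E'
from h import *
o=look("11"); print(r.get_obs()["tcp_pos"],r.get_obs()["contact_force"])
for n in ("scene","top"):
  im,d,P=o[n]
  try: print(n,rimfit(P,d,(.484,-.25),.042,.213,.02))
  except Exception as e: print("x")
im=np.hstack([o["top"][0][160:340,320:520],o["scene"][0][50:230,120:320]])
cv2.imwrite("pics/c11.png",cv2.resize(im,(800,360))[:,:,::-1])
E
```

```text
clock: 12.97
tcp_pos: [0.525, -0.2507, 0.1389]
orientation: [-2.217, -2.223, 0.003]
contact_force: [-4.6, 1.5, 10.9]
grip_width: 0.007
clock: 13.8
tcp_pos: [0.5271, -0.2513, 0.2714]
orientation: [2.215, 2.221, 0.003]
contact_force: [0.7, -0.0, -0.1]
grip_width: 0.0069
clock: 13.97
tcp_pos: [0.5256, -0.251, 0.2677]
orientation: [2.218, 2.225, -0.0]
contact_force: [-0.6, 0.1, -1.8]
grip_width: 0.0068
[ 0.52520702 -0.250796    0.26672704] [ 0.2914249   0.25302788 -1.1378829 ]
scene (array([ 0.488408  , -0.25447141]), np.float64(0.0029485155619921005), array([0.21464952, 0.0450686 , 0.00934929]), 269)
top (array([ 0.48541921, -0.25190544]), np.float64(0.0022922095634280394), array([ 0.21562117,  0.03041167, -0.00134996]), 230)
```

View pics/c11.png

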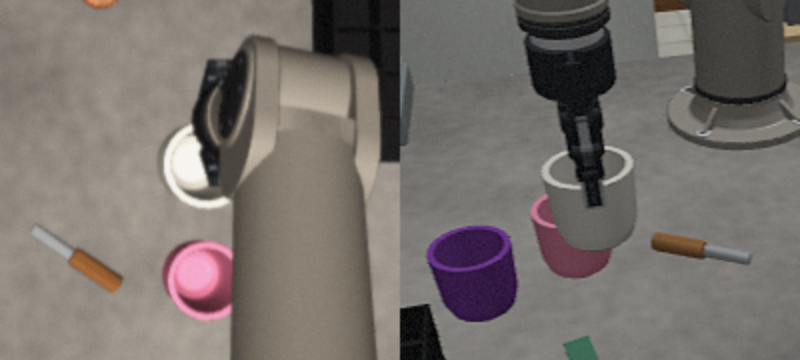

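The small cover is held with about 2.5° of sag. I'll carry it to the nest, a shift of about (0.052, 0.518).

```bash
python3 -m handwheel '[[[0.0026,0.012,0,0,0.0035,0,0],[0.0026,0.02,0,0,0.0035,0,0],[0.0026,0.028,0,0,0.0035,0,0],[0.0026,0.03,0,0,0.0035,0,0],[0.0026,0.03,0,0,0.0035,0,0],[0.0026,0.03,0,0,0.0035,0,0],[0.0026,0.03,0,0,0.0035,0,0],[0.0026,0.03,0,0,0.0035,0,0],[0.0026,0.03,0,0,0.0035,0,0],[0.0026,0.03,0,0,0.0035,0,0]]]'; python3 -m handwheel '[[[0.0026,0.03,0,0,0,0,0],[0.0026,0.03,0,0,0,0,0],[0.0026,0.03,0,0,0,0,0],[0.0026,0.03,0,0,0,0,0],[0.0026,0.03,0,0,0,0,0],[0.0026,0.03,0,0,0,0,0],[0.0026,0.028,0,0,0,0,0],[0.0026,0.02,0,0,0,0,0],[0.0026,0.014,0,0,0,0,0],[0.0026,0.006,0,0,0,0,0]]]'; python3 -m handwheel '[[[0,0,0,0,0,0,0],[0,0,0,0,0,0,0],[0,0,0,0,0,0,0],[0,0,0,0,0,0,0]]]'; python3 - <<'E'
from h import *
o=look("12"); print(r.get_obs()["tcp_pos"],r.get_obs()["contact_force"])
for n in ("scene","top"):
  im,d,P=o[n]
  for a in [((.538,.263),.042,.214,.02),((.538,.263),.062,.078,.008)]:
    try: print(n,rimfit(P,d,*a))
    except Exception as e: print("x")
im=np.hstack([o["top"][0][120:300,100:300],o["scene"][0][50:230,350:550]])
cv2.imwrite("pics/c12.png",cv2.resize(im,(800,360))[:,:,::-1])
E
```

```text
clock: 14.9
tcp_pos: [0.5512, 0.0216, 0.2672]
orientation: [-2.199, -2.207, 0.04]
contact_force: [0.5, 0.5, -0.2]
grip_width: 0.007
clock: 15.73
tcp_pos: [0.5766, 0.2704, 0.2672]
orientation: [-2.195, -2.21, 0.039]
contact_force: [-0.3, -0.0, -1.2]
grip_width: 0.0065
clock: 16.07
tcp_pos: [0.5782, 0.2652, 0.2678]
orientation: [-2.204, -2.205, 0.04]
contact_force: [-0.6, -0.1, -0.8]
grip_width: 0.0069
[0.57813209 0.265733   0.26797807] [-0.87232943 -0.38299159 -0.74724863]
scene (array([0.53817057, 0.26021337]), np.float64(0.0031790064081247955), array([0.21811537, 0.06708276, 0.04899324]), 180)
scene (array([0.53739674, 0.26327066]), np.float64(0.002758754813356008), array([ 0.0773267 , -0.00041392, -0.00526672]), 417)
top (array([0.53712627, 0.26347464]), np.float64(0.0027389049545919497), array([ 0.23270727, -0.0992999 ,  0.41438894]), 112)
top (array([0.5363855 , 0.26702868]), np.float64(0.0022745915427426072), array([ 0.07852899, -0.00514258, -0.00076708]), 216)
```

View pics/c12.png

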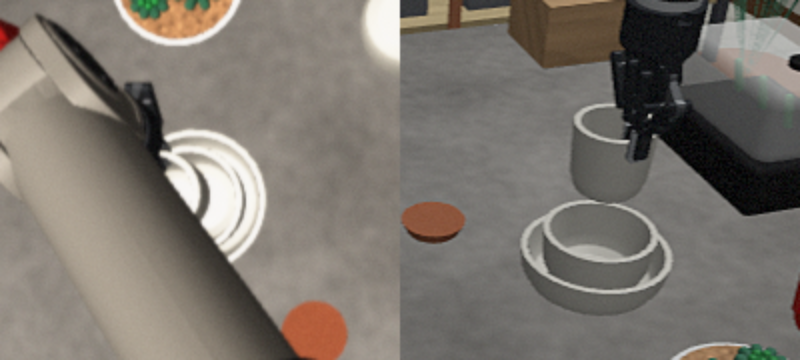

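Small is about (+1, −3) mm from the medium's centre. I'll lower it with a 2 mm +y correction.

```bash
python3 -m handwheel '[[[0,0.001,-0.008,0,0,0,0],[0,0.001,-0.014,0,0,0,0],[0,0,-0.014,0,0,0,0],[0,0,-0.014,0,0,0,0],[0,0,-0.014,0,0,0,0],[0,0,-0.014,0,0,0,0],[0,0,-0.012,0,0,0,0],[0,0,-0.008,0,0,0,0],[0,0,-0.004,0,0,0,0],[0,0,0,0,0,0,0]]]';python3 -m handwheel '[[[0,0,-0.002,0,0,0,0],[0,0,-0.002,0,0,0,0],[0,0,0,0,0,0,0]]]'; python3 - <<'E'
from h import *
o=look("13"); print(r.get_obs()["tcp_pos"],r.get_obs()["contact_force"])
im,d,P=o["scene"]
for a in [((.538,.263),.042,.11,.012),((.538,.263),.062,.078,.008)]: print(rimfit(P,d,*a))
E
```

```text
clock: 17.0
tcp_pos: [0.5775, 0.2689, 0.1648]
orientation: [-2.2, -2.207, 0.041]
contact_force: [-0.6, 0.2, -2.2]
grip_width: 0.0071
clock: 17.25
tcp_pos: [0.578, 0.2691, 0.1622]
orientation: [-2.201, -2.207, 0.037]
contact_force: [0.3, -0.5, -0.4]
grip_width: 0.007
[0.57803995 0.26909781 0.16235415] [ 1.23248955  0.98209227 -0.76064963]
(array([0.53771233, 0.2642952 ]), np.float64(0.003026889447978176), array([0.11158388, 0.02615622, 0.02804139]), 164)
(array([0.536971  , 0.26327101]), np.float64(0.002749268143446609), array([ 0.07767228, -0.00828311,  0.0054537 ]), 310)
```

```bash
python3 -m handwheel '[[[0,0,-0.002,0,0,0,0],[0,0,-0.002,0,0,0,0],[0,0,0,0,0,0,0]]]';python3 -m handwheel '[[[0,0,-0.001,0,0,0,0],[0,0,-0.001,0,0,0,0],[0,0,0,0,0,0,0]]]'
```

```text
clock: 17.6
tcp_pos: [0.5777, 0.2688, 0.1575]
orientation: [-2.201, -2.207, 0.039]
contact_force: [-0.8, -0.6, -1.5]
grip_width: 0.0067
clock: 17.85
tcp_pos: [0.5777, 0.269, 0.1557]
orientation: [-2.2, -2.207, 0.039]
contact_force: [-0.1, -0.0, -0.9]
grip_width: 0.0069
```

```bash
python3 -m handwheel '[[[0,0,-0.001,0,0,0,0],[0,0,-0.001,0,0,0,0],[0,0,0,0,0,0,0]]]'; python3 - <<'E'
from h import *
o=look("14"); print(r.get_obs()["tcp_pos"],r.get_obs()["contact_force"])
im,d,P=o["scene"]
for a in [((.538,.263),.042,.104,.012),((.538,.263),.062,.078,.008)]: print(rimfit(P,d,*a))
cv2.imwrite("pics/c14.png",cv2.resize(im[50:230,350:550],(600,540))[:,:,::-1])
E
```

```text
clock: 18.1
tcp_pos: [0.5784, 0.2693, 0.1549]
orientation: [-2.201, -2.207, 0.037]
contact_force: [0.2, -0.3, 5.3]
grip_width: 0.0069
[0.57838586 0.26933121 0.15499322] [ 4.37585633e-01 -4.65967402e-03  5.28590484e+00]
(array([0.5382088 , 0.26411717]), np.float64(0.003212277660028653), array([0.10646508, 0.04014943, 0.08001495]), 157)
(array([0.53710235, 0.26330163]), np.float64(0.0027194777595124916), array([ 0.07761811, -0.00124243,  0.00125079]), 289)
```

View pics/c14.png

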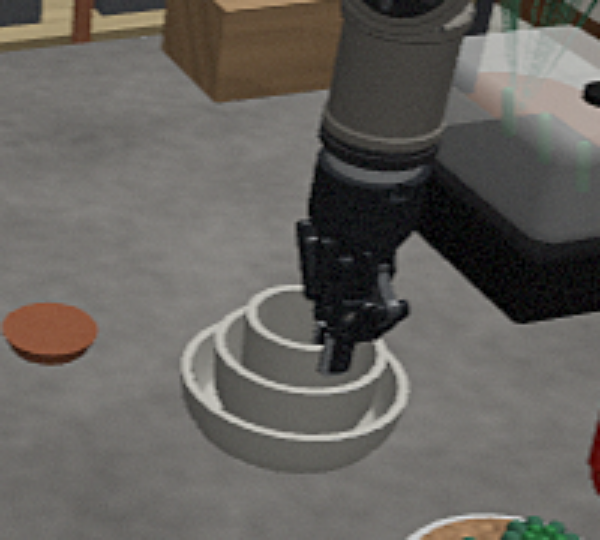

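Contact at the bottom (+5.3 N) and all three rims look concentric. Releasing and lifting clear.

```bash
python3 -m handwheel '[[[0,0,0,0,0,0,0.01],[0,0,0,0,0,0,0.015],[0,0,0,0,0,0,0.02],[0,0,0,0,0,0,0.025],[0,0,0,0,0,0,0.025],[0,0,0.006,0,0,0,0.03],[0,0,0.01,0,0,0,0.03],[0,0,0.02,0,0,0,0.03],[0,0,0.03,0,0,0,0.04],[0,0,0.03,0,0,0,0.04]]]'; python3 -m handwheel '[[[-0.01,-0.02,0.02,0,-0.01,0,0.04],[-0.01,-0.03,0.005,0,-0.01,0,0.04],[-0.01,-0.03,0.003,0,-0.01,0,0.04],[0,-0.03,0,0,0,0,0.04],[0,-0.03,0,0,0,0,0.04],[0,-0.03,0,0,0,0,0.04],[0,-0.03,0,0,0,0,0.04],[0,-0.03,0,0,0,0,0.04],[0,-0.02,0,0,0,0,0.04],[0,-0.01,0,0,0,0,0.04]]]';  python3 -m handwheel '[[[0,0,0,0,0,0,0.04],[0,0,0,0,0,0,0.04],[0,0,0,0,0,0,0.04]]]'; python3 - <<'E'
from h import *
o=look("15"); print(r.get_obs()["tcp_pos"],r.get_obs()["contact_force"])
for n in ("scene","top"):
  im,d,P=o[n]
  for a in [((.538,.263),.042,.104,.012),((.538,.263),.062,.078,.008),((.538,.263),.084,.052,.008)]:
    try: print(n,rimfit(P,d,*a))
    except Exception as e: print(n,"x")
  for m in r.masks_of("cover_standing",n)[:1]: print(m["p"],m["at"])
cv2.imwrite("pics/c15.png",o["scene"][0][:,:,::-1])
im=o["top"][0][120:300,100:300]; cv2.imwrite("pics/d15.png",cv2.resize(im,(600,540))[:,:,::-1])
E
```

```text
clock: 19.03
tcp_pos: [0.5775, 0.269, 0.2513]
orientation: [-2.2, -2.207, 0.04]
contact_force: [0.4, -0.2, 0.8]
grip_width: 0.0401
clock: 19.87
tcp_pos: [0.5479, 0.0055, 0.2788]
orientation: [-2.222, -2.219, 0.006]
contact_force: [-0.1, 0.6, 0.7]
grip_width: 0.0396
clock: 20.12
tcp_pos: [0.5479, 0.0112, 0.2783]
orientation: [-2.213, -2.225, 0.004]
contact_force: [-0.7, 0.1, 0.1]
grip_width: 0.04
[0.54786058 0.01116463 0.2781163 ] [-0.06658436 -0.22611292  0.35024916]
scene (array([0.53718961, 0.26511284]), np.float64(0.0027512468708979806), array([ 1.03406406e-01, -1.17489268e-03,  9.51546413e-05]), 290)
scene (array([0.53704923, 0.26356863]), np.float64(0.002520336341594852), array([ 0.0776441 , -0.00266948,  0.00463215]), 296)
scene (array([0.53725804, 0.26188828]), np.float64(0.0026019789387862623), array([ 0.05192996, -0.00448843,  0.00237331]), 377)
0.79 [375.0, 275.6]
top (array([0.53642329, 0.26867826]), np.float64(0.0024744921212295724), array([ 0.1042651 , -0.00489247, -0.00319351]), 354)
top (array([0.53665594, 0.26657605]), np.float64(0.0024122946295989686), array([ 0.07845276, -0.00082762, -0.00382176]), 481)
top (array([0.53690638, 0.26509649]), np.float64(0.002539765886878412), array([ 0.05240907, -0.00261319,  0.00268877]), 642)
0.61 [304.3, 132.0]
```

View pics/c15.png

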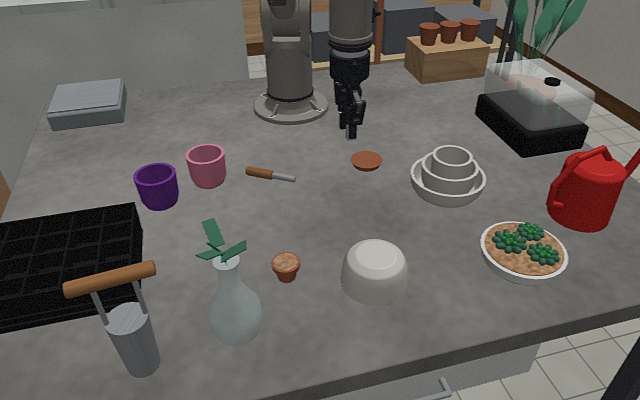

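View pics/d15.png

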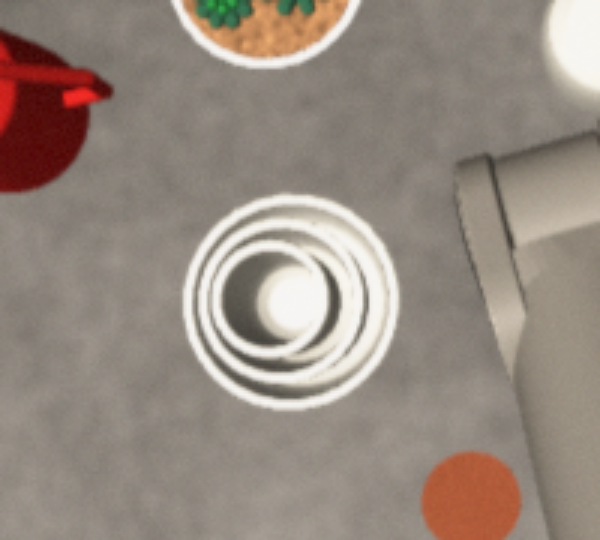

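The nest is at (448,175) in the scene picture with concentric rims. The dome-up cover is still at (375,270) and the arm is clear. Rim heights of 52, 78 and 104 mm match a seated nest, so I'm handing in.

```bash
python3 -c "
from bench import r
print(r.hand_in())"
```

```text
the job is handed in; nothing more can be done
None
```

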